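Clean the probe rod in beads, then hold it in the guide hole

TASK

Take the probe rod from its parking tube and clean its tip by stirring it once round in the dish, well down among the beads: start at the far side (towards the back wall), go round by the left, near and right sides back to the far side, and keep every bead in the dish. Then lower the rod upright through the guide stand's hole, never touching the stand with it, until the dark ring on its stem is level with the top of the bushing, and finish while holding it there, still and centred in the hole. Leave the beaker, dropper bottle, timer and vial where they are.

Things in the scene. Friction and masses are not known exactly. Their poses are not given: they have to be found in the camera images.
- rod: Probe rod, about 80 g, 148 mm long: round steel stem 8 mm thick, 100 mm long, under a square black handle 18 x 18 mm, 48 mm high. Origin at its tip (lower end) on the axis; z up the rod (handle at z = 100 to 148 mm); x, y square to the handle's flats. At the start it hangs upright in the parking tube, the handle's underside on the tube's rim, the handle free above it.
- rod_tip (a point): The lower end of the probe rod, on its axis (same point as the rod's origin).
- rod_ring (a point): Middle of the 3 mm high dark depth ring round the rod's stem, on the axis, 75 mm above the tip and 25 mm below the handle.
- holder: Grey parking tube for the rod, fixed: outer diameter 24 mm, height 112 mm, bore 11 mm, on a round foot 68 mm across. Origin at the centre of its underside. The parked rod's tip stands 12 mm above the bench, so it must rise over 100 mm to come out.
- dish: Low round glass dish with straight sides, open at the top, fixed to the bench: outer diameter 90 mm, inner diameter 82 mm, height 45 mm, floor 5 mm thick. Origin at the centre of its underside; its x axis points away from the robot, straight at the back wall (far side), y to the robot's left.
- guide: Guide stand, fixed, top at 110 mm: aluminium foot 110 x 84 x 12 mm, steel column, arm with an upright round bushing (33 mm across, z = 80 to 110 mm) with a through bore of 20 mm diameter. Below it on the same axis an open well (inner diameter 36 mm, floor at z = 16, rim at 48 mm). Origin on the bench under the bore's axis; x points from the bore to the column, 55 mm away.
- bore_mouth (a point): Centre of the upper mouth of the bushing's 20 mm bore, 110 mm above the bench, at the level of the bushing's top face. The bore runs straight down from it for 30 mm. Axes as the guide stand's.
- beaker: Small empty glass beaker, 52 mm across, 60 mm high. Upright at rest; its origin is the centre of its underside. A bystander: leave it where it is.
- dropper: Small brown dropper bottle, 31 mm across, 86 mm high. Upright at rest; its origin is the centre of its underside. A bystander: leave it where it is.
- timer: White lab timer lying flat, 62 x 62 x 20 mm. Upright at rest; its origin is the centre of its underside. A bystander: leave it where it is.
- vial: White-capped sample vial, 25 mm across, 53 mm high. Upright at rest; its origin is the centre of its underside. A bystander: leave it where it is.
- bead_0: One of six loose white ceramic beads, 20 mm balls of 10 g, lying in a single layer on the dish's floor. Origin at its centre.
- bead_1: One of six loose white ceramic beads, 20 mm balls of 10 g, lying in a single layer on the dish's floor. Origin at its centre.
- bead_2: One of six loose white ceramic beads, 20 mm balls of 10 g, lying in a single layer on the dish's floor. Origin at its centre.
- bead_3: One of six loose white ceramic beads, 20 mm balls of 10 g, lying in a single layer on the dish's floor. Origin at its centre.
- bead_4: One of six loose white ceramic beads, 20 mm balls of 10 g, lying in a single layer on the dish's floor. Origin at its centre.
- bead_5: One of six loose white ceramic beads, 20 mm balls of 10 g, lying in a single layer on the dish's floor. Origin at its centre.
Mind the look-alikes: they are no part of the job. What is shaped like the dish but purple is not meant.

How it is judged:
By the outcome, as a careful person would: the job done as asked, in the order asked, and still so for the second after the job is handed in, while the arm keeps its last pose, push and grip.
It also fails if it takes over 72 s, if anything falls off the work surface, if the arm or the gripper's body presses on something with over 40 N, if the wrist force passes 120 N, or if a joint passes its speed limit or range.

ROBOT

A 6-joint arm with a two-finger parallel gripper is mounted at the origin on a cart in front of the work surface, level with it; the furniture and walls round the work are solid. World frame = base frame: x ahead of the robot, y to its left, z up, the work surface at z = 0. Lengths are in m, angles in rad, forces in N, time in s.
With the tool pointing down it reaches from about 0.4 to 0.825 m from the base axis. Payload 7 kg.
Tool frame: the origin (TCP) lies at the very end of the fingers, on their centre line; the grasp point (between the pads) lies 19 mm behind it; z points along the fingers, y is the line along which they close (so a half turn about z gives the same grasp; the last joint's range is limited). The gripper opens to 88 mm and grips with 3 to 60 N. Pads are 19 mm wide; open, the fingers measure 130 mm over their backs; the gripper's body (78 mm by 193 mm) begins 47 mm behind the grasp point.
Start: joints at [1.513, 0.359, 0.012, 0, -1.224, -0.288], TCP at [0.229, 0.635, 0.227] pointing down, gripper open.
Joint ranges: [-3.07, 3.07], [-1.43, 2.12], [-1.02, 1.25], [-3.03, 1.67], [-3.05, -0], [-3.03, 3.03]. Speed limits (rad/s): [2.39, 2.39, 3.01, 3.14, 3.14, 3.14].

INTERFACE

Orientations are given as [roll, pitch, yaw] about the fixed x, y, z axes, in that order (R = Rz(yaw) Ry(pitch) Rx(roll)).
In Python, from station import arm gives the robot as it stands.
- The arm moves only by the tool step_arm, never from a script. Its argument "rows" is a list of rows, each a list of 5 numbers: the shift along the world's x, y, z in m, then the turn about the world's z in rad, then the finger opening in m, from 0 to 0.0876. In form: [[x, y, z, spin, gripper], ...]. A call has 1 to 20 rows; each row is the pose to reach, as a shift and turn from the pose commanded when the call began; what a row does not reach only later rows make up. A row lasts 1/10 s, in which the tool goes at most 50 mm and 8.59 degrees, less where a joint would pass 70% of its speed; a pose out of reach is approached as far as the arm can. A call with a gripper value outside its range is refused whole. The fingers move at their own pace and stop on an object; "newtons" is the grip in N (left out, the last holds). Time passes only in rows, so rows that repeat a pose let the fingers close. It gives the time, the measured TCP pose, the force, the opening and the grip force at its end, in the units of the state.
- arm.get_state(): the state, without advancing time (a new reading comes with each control period).
- arm.grab_frame(name): name is "side" or "top"; returns a dict with "color" (384x512x3 uint8, blue, green, red), "vfov" (degrees; the focal length in pixels is half the picture's height over the tangent of half this angle, whatever the lens; pixels are square), "cx", "cy" (the principal point, pixels), "k1" (the pictures are not rectified: a ray, as slopes to the right and down, at radius r is drawn at 1 + k1 r^2 times it, then the intrinsics apply), "rvec" (rotation vector, rad) and "tvec" (3), from world to camera coordinates, as OpenCV has them. Camera axes: x right, y down, z forward; pixel columns grow to the right and rows downward; lengths in m; the calibration is good to about 2 mm. A picture is of the moment at which its call begins. There is no depth.
- arm.job_done(): hands the job in; it is judged then, once.
The state is a dict: "t": time; "q": joint angles; "qd": joint speeds; "joint_efforts": joint torques, N m; "eef_pos": TCP position; "ee_rot": TCP orientation; "force": force on the tool from outside, world axes, zero at the start; "moment": the same for the moment, N m; "width": finger opening in m; "gripper_force": force on a finger pad.
Only numpy, scipy, OpenCV 4.12 (cv2) and the standard library are available. Lean on these libraries where they do the work, as an engineer would, in place of code of your own. Each camera call takes 0.05 s, during which the arm holds its last target. There are 200 camera calls.

## Working session

There is one attempt and no reset: what is moved stays moved. The work goes in short steps, Python scripts to look and compute and a tool call to move; the robot and the scene stay as the last step left them, time stands still between calls to the robot, and variables do not carry over. Pictures are saved under pics/ and viewed, at most 10 in all, crops included, and the job is handed in when it is done.

Besides the shell and the picture viewer there is one more tool, called after "Emit:" as name([rows], argument=value, ...), one row to a line, values as JSON. step_arm: Moves the arm, as the interface text tells. Its arguments: {"type":"object","properties":{"rows":{"type":"array"},"newtons":{"type":"number"}},"required":["rows"]}

```bash
mkdir -p pics
cat > h.py <<'E'
import cv2,numpy as np
from station import arm
def grab(n,fn=None):
    f=arm.grab_frame(n)
    if fn: cv2.imwrite('pics/'+fn,f['color'])
    return f
def ray(f,u,v):
    h=f['color'].shape[0]; fl=h/2/np.tan(np.radians(f['vfov'])/2)
    d=np.array([(u-f['cx'])/fl,(v-f['cy'])/fl]); s=d.copy()
    for _ in range(30): s=d/(1+f['k1']*(s@s))
    R=cv2.Rodrigues(np.array(f['rvec'],float))[0]; t=np.array(f['tvec'],float).ravel()
    return -R.T@t, R.T@np.array([s[0],s[1],1])
def onz(f,u,v,z):
    c,d=ray(f,u,v); return c+d*(z-c[2])/d[2]
def tri(f1,p1,f2,p2):
    a,d=ray(f1,*p1); b,e=ray(f2,*p2)
    s=np.linalg.lstsq(np.c_[d,-e],b-a,rcond=None)[0]
    P,Q=a+d*s[0],b+e*s[1]; return (P+Q)/2,np.linalg.norm(P-Q)
def proj(f,P):
    h=f['color'].shape[0]; fl=h/2/np.tan(np.radians(f['vfov'])/2)
    R=cv2.Rodrigues(np.array(f['rvec'],float))[0]; p=R@np.array(P)+np.array(f['tvec'],float).ravel()
    s=p[:2]/p[2]; s=s*(1+f['k1']*(s@s)); return s*fl+[f['cx'],f['cy']]
E
python3 - <<'E'
from h import *
for n in('side','top'):
    f=grab(n,n+'0.png'); print(n,f['vfov'],f['cx'],f['cy'],f['k1'],ray(f,256,192))
    cv2.imwrite(f'pics/{n}0b.png',cv2.resize(f['color'],(800,600),interpolation=cv2.INTER_CUBIC))
print(arm.get_state())
E
```

```text
side 48.00524792274804 251.32437575564555 191.10056073163972 -0.01119008412024223 (array([ 0.06508393, -0.81875948,  0.57391358]), array([ 0.4595383 ,  0.76645459, -0.44888065]))
top 50.48594744633011 253.69260359139355 192.71097467572497 -0.10436548685390773 (array([0.49508579, 0.02122259, 1.28914815]), array([ 0.05271392, -0.00752652, -0.99859889]))
{'t': 0.1, 'q': array([ 1.51311484e+00,  3.59315298e-01,  1.11989486e-02, -2.97444324e-04,
       -1.22412117e+00, -2.88087231e-01]), 'qd': array([ 0.00031752, -0.00060595,  0.00028379,  0.00276576, -0.00086534,
        0.00212691]), 'joint_efforts': array([-2.34316649e-03, -5.84161341e+01,  2.93753046e+01,  7.01562747e+00,
        1.01677689e-02, -5.25513099e-05]), 'eef_pos': array([0.22866141, 0.63464345, 0.22573946]), 'ee_rot': array([ 3.14013140e+00, -1.41394709e-04, -3.45869881e-01]), 'force': array([-0.57103577, -0.39355578,  0.96485299]), 'moment': array([-0.02567364, -0.02511604, -0.00935299]), 'gripper_force': 0.0, 'width': 0.08760434057346268}
```

View pics/side0b.png

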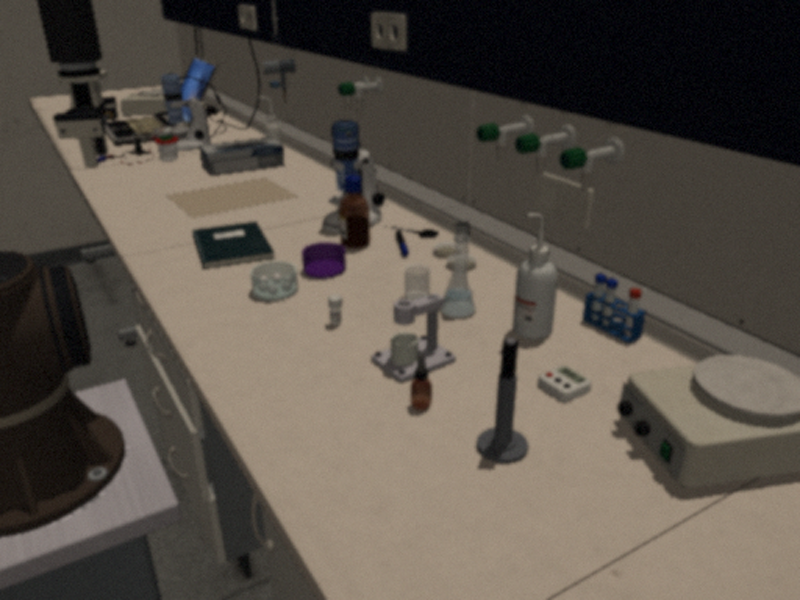

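View pics/top0b.png

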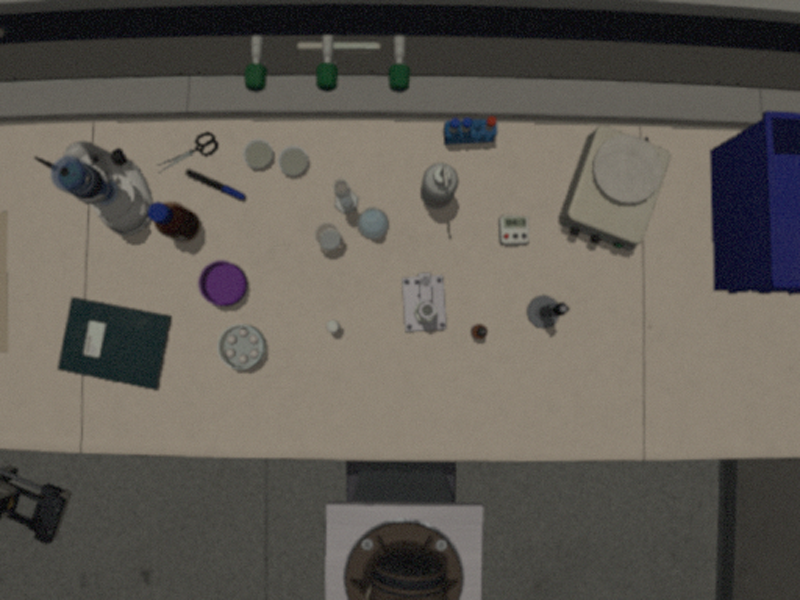

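The side view shows the rod parked at (505,400), the dish at (275,280), and the guide at (415,335). In the top view they are at (550,310), (243,347) and (427,305). Next I'll zoom in on all three.

Run:
```python
from h import *
def avg(n):
    fs=[grab(n) for _ in range(6)]; f=fs[0]; f['color']=np.mean([g['color'] for g in fs],0).astype(np.uint8); return f
import pickle
T,S=avg('top'),avg('side'); pickle.dump((T,S),open('f.pkl','wb'))
def crop(f,u,v,w,h,k=5):
    c=cv2.convertScaleAbs(f['color'][v:v+h,u:u+w],alpha=1.4)
    c=cv2.resize(c,None,fx=k,fy=k,interpolation=cv2.INTER_CUBIC)
    for i in range(0,w,10): cv2.putText(c,str(u+i),(i*k,8),0,.3,(0,255,255)); c[:12,i*k]=255; 
    for i in range(0,h,10): cv2.putText(c,str(v+i),(0,i*k+4),0,.3,(0,255,0)); c[i*k,:10]=255
    return c
A=np.hstack([crop(T,132,198,50,60),crop(T,250,168,50,60),crop(T,330,175,50,60)])
B=np.hstack([crop(S,152,162,45,60),crop(S,235,185,65,60),crop(S,300,212,50,60)])
w=max(A.shape[1],B.shape[1]);P=lambda a:np.pad(a,((0,0),(0,w-a.shape[1]),(0,0)))
cv2.imwrite('pics/c1.png',np.vstack([P(A),P(B)]))
```

```text
(no output)
```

View pics/c1.png

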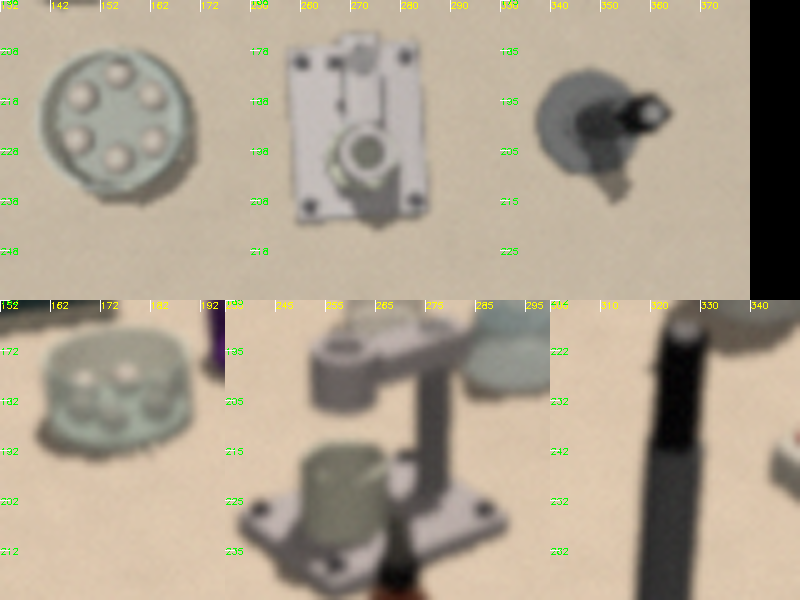

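Crops, in native pixels:
- **Dish:** top view centre about (154.6,222).
- **Bushing mouth:** top (273.6,198.4), side (259,194).
- **Handle top:** top (360,197), side (327,217.5).
- **Holder foot:** top (347.6,199).

Now I'll refine these with masks.

Run:
```python
from h import *; import pickle
T,S=pickle.load(open('f.pkl','rb'))
np.set_printoptions(precision=4,suppress=True)
def blob(f,u0,v0,w,h,fn,k=8,near=None):
    c=cv2.resize(f['color'][v0:v0+h,u0:u0+w],None,fx=k,fy=k,interpolation=cv2.INTER_CUBIC)
    m=fn(c).astype(np.uint8)
    cs=cv2.findContours(m,cv2.RETR_EXTERNAL,cv2.CHAIN_APPROX_NONE)[0]
    cs=sorted(cs,key=cv2.contourArea)[::-1]
    out=[]
    for q in cs[:8]:
        if cv2.contourArea(q)<40: continue
        (x,y),ax,an=cv2.fitEllipse(cv2.convexHull(q)); cv
    return out
def blobs(f,u0,v0,w,h,fn,k=8,n=8):
    c=cv2.resize(f['color'][v0:v0+h,u0:u0+w],None,fx=k,fy=k,interpolation=cv2.INTER_CUBIC)
    cs=cv2.findContours(fn(c).astype(np.uint8),cv2.RETR_EXTERNAL,cv2.CHAIN_APPROX_NONE)[0]
    o=[]
    for q in sorted(cs,key=cv2.contourArea)[::-1][:n]:
        if len(q)<8: continue
        e=cv2.fitEllipse(q); p=((np.array(e[0])+.5)/k-.5)+[u0,v0]
        o.append((p,np.array(e[1])/k,e[2],cv2.contourArea(q)/k/k))
    return o
# dish beads: bright/pinkish vs. green
d=lambda c:(c[...,2].astype(int)-c[...,1])
I=lambda c:c.mean(2)
print('stats: bead',T['color'][212,156],'dish',T['color'][222,155],'bench',T['color'][250,150],'foot',T['color'][195,342],'bore',T['color'][198,273],'bush',T['color'][194,269],'handletop',T['color'][197,360],'Smouth',S['color'][194,259],'Sarm',S['color'][197,262],'Shtop',S['color'][217,327],'Shandle',S['color'][230,327])
for p,ax,a,A in blobs(T,143,208,25,28,lambda c:(d(c)>2)&(I(c)>100)): print('bead',p,ax,A,onz(T,*p,.015))
for p,ax,a,A in blobs(T,132,198,50,50,lambda c:d(c)<3,n=2): print('dish',p,ax,a,A,onz(T,*p,.045),onz(T,*p,0))
for p,ax,a,A in blobs(T,268,193,12,11,lambda c:I(c)<105,n=3): print('bore',p,ax,a,A,onz(T,*p,.11))
for p,ax,a,A in blobs(T,332,180,40,42,lambda c:d(c)<3,n=2): print('foot',p,ax,a,A,onz(T,*p,.0))
for p,ax,a,A in blobs(T,350,185,20,22,lambda c:I(c)<30,n=2): print('handle',p,ax,a,A)
for p,ax,a,A in blobs(S,250,187,18,14,lambda c:I(c)<95,n=3): print('Sbore',p,ax,a,A,onz(S,*p,.11))
for n,f in(('T',T),('S',S)): print(n,[proj(f,(a,b,.11)) for a,b in((.63,-.07),(.64,-.07),(.63,-.06))])
```

```text
stats: bead [117 125 131] dish [115 121 119] bench [118 132 142] foot [81 81 80] bore [74 82 81] bush [107 113 113] handletop [95 98 99] Smouth [76 78 84] Sarm [84 86 93] Shtop [80 83 88] Shandle [6 5 5]
bead [162.2161 225.7644] [4.8572 5.6221] 21.1875 [0.4534 0.3048 0.015 ]
bead [154.7898 229.1434] [4.7064 5.772 ] 21.0390625 [0.4425 0.3282 0.015 ]
bead [146.6981 225.3483] [4.8843 5.5838] 20.4609375 [0.454  0.3541 0.015 ]
bead [161.7813 216.4713] [5.027  5.2183] 19.9453125 [0.4825 0.3067 0.015 ]
bead [147.5559 216.6286] [4.5917 5.6488] 19.8125 [0.4814 0.3519 0.015 ]
bead [164.8048 209.3772] [4.5436 8.6844] 18.53125 [0.5049 0.2975 0.015 ]
bead [154.8335 212.4375] [4.4319 4.9157] 16.546875 [0.4949 0.329  0.015 ]
bead [144.6655 208.882 ] [3.117  7.3124] 11.7734375 [0.5057 0.3616 0.015 ]
dish [154.2164 221.6623] [29.1119 30.7778] 89.91230773925781 702.4453125 [0.4666 0.3231 0.045 ] [0.4656 0.334  0.    ]
bore [273.0961 197.9548] [6.6006 6.8171] 164.68606567382812 35.2265625 [ 0.5405 -0.0374  0.11  ]
bore [278.0153 202.2776] [2.703  4.5152] 62.75663757324219 7.75 [ 0.5281 -0.0517  0.11  ]
bore [268.9999 202.3902] [1.8968 4.2463] 135.43875122070312 4.234375 [ 0.5276 -0.0256  0.11  ]
foot [348.4129 199.1691] [19.3647 23.3172] 82.36662292480469 337.265625 [ 0.5432 -0.2833  0.    ]
handle [355.9217 198.1384] [5.9333 5.9497] 86.81208038330078 21.2109375
Sbore [260.0948 198.3186] [ 4.8706 21.0042] 88.98951721191406 62.296875 [ 0.5312 -0.0597  0.11  ]
Sbore [258.3454 193.9481] [3.4125 7.0136] 90.16703033447266 18.5390625 [ 0.5394 -0.0384  0.11  ]
T [array([284.5058, 167.3593]), array([284.5223, 163.9456]), array([281.0758, 167.322 ])]
S [array([297.2059, 190.0225]), array([300.5589, 189.0541]), array([294.7766, 188.4685])]
```

Run:
```python
from h import *; import pickle
T,S=pickle.load(open('f.pkl','rb'))
np.set_printoptions(precision=4,suppress=True)
# foot: dark-grey disc edge in the top view, holder tube and handle edges in side rows
f=T; 
from scipy.ndimage import map_coordinates as mc
def edges(im,v,u0,u1,thr):
    x=np.arange(u0,u1,.1); r=mc(im,[np.full_like(x,v),x],order=1); b=r<thr
    return x[b].min(),x[b].max()
g=S['color'].mean(2)
for v in(222,225,228,232,236,240): print('handle',v,edges(g,v,312,342,45))
for v in(252,256,260,265,270): print('tube',v,edges(g,v,308,340,80))
print([ (z,proj(S,(.54,-.285,z))) for z in(0,.112,.16)],proj(T,(.54,-.285,.16)))
def z(f,u,v,w,h,k):return cv2.resize(cv2.convertScaleAbs(f['color'][v:v+h,u:u+w],alpha=1.8),None,fx=k,fy=k,interpolation=cv2.INTER_CUBIC)
cv2.imwrite('pics/c2.png',np.hstack([z(T,345,184,25,30,16),z(S,314,212,25,30,16)]))
```

```text
handle 222 (np.float64(321.8000000000022), np.float64(330.4000000000042))
handle 225 (np.float64(321.10000000000207), np.float64(329.80000000000405))
handle 228 (np.float64(321.40000000000214), np.float64(329.40000000000396))
handle 232 (np.float64(321.10000000000207), np.float64(329.1000000000039))
handle 236 (np.float64(320.800000000002), np.float64(328.8000000000038))
handle 240 (np.float64(319.8000000000018), np.float64(328.6000000000038))
tube 252 (np.float64(318.0000000000023), np.float64(329.1000000000048))
tube 256 (np.float64(317.8000000000022), np.float64(328.7000000000047))
tube 260 (np.float64(317.50000000000216), np.float64(328.6000000000047))
tube 265 (np.float64(317.00000000000205), np.float64(328.00000000000455))
tube 270 (np.float64(316.800000000002), np.float64(327.60000000000446))
[(0, array([321.4912, 288.0313])), (0.112, array([325.0915, 242.0569])), (0.16, array([326.7648, 220.6029]))] [362.3529 198.296 ]
```

View pics/c2.png

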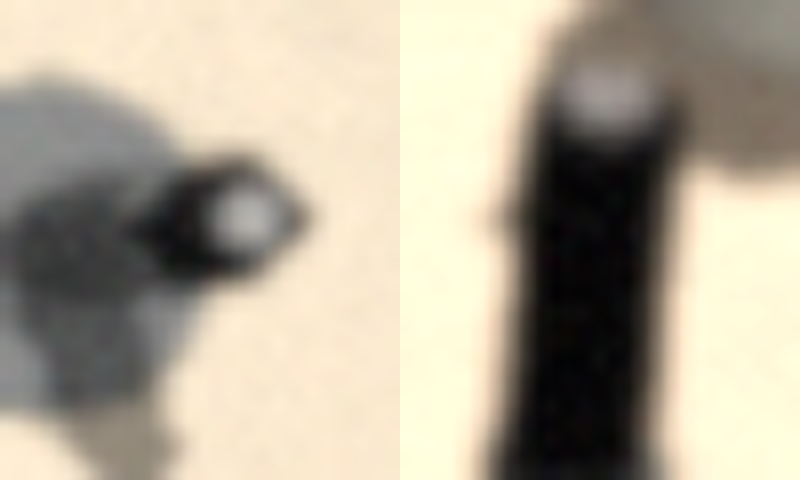

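The top view shows the handle as a diamond, with its cap at about (359.8,196.9) and its right corner pointing along −y. That puts the flats near 45°. I'll check with half-level edge widths.

Run:
```python
from h import *; import pickle
from scipy.ndimage import map_coordinates as mc
T,S=pickle.load(open('f.pkl','rb'))
np.set_printoptions(precision=4,suppress=True)
g=S['color'].mean(2)
def run(v,u0,u1):
    x=np.arange(u0,u1,.05); r=mc(g,[np.full_like(x,v),x],order=1); c=r[len(r)//3:2*len(r)//3].min()
    out=[]
    for sl in(slice(0,len(x)//2),slice(len(x)//2,None)):
        t=(c+r[sl].max())/2; b=x[sl][r[sl]<t]; out+=[b.min() if sl.start==0 else b.max()]
    return out
H=[run(v,316,335) for v in range(227,241)]; U=[run(v,312,335) for v in range(252,275)]
for n,E,vs,D in(('h',H,range(227,241),None),('t',U,range(252,275),.024)):
    E=np.array(E); print(n,E[:,1].mean()-E[:,0].mean(), 'mid',np.polyfit(list(vs),E.mean(1),1), E.mean(0))
# expected px widths
for P in((.54,-.285,.14),(.54,-.285,.05)):
    c,_=ray(S,0,0); w=np.array(P)-c; n=np.array([-w[1],w[0],0])/np.hypot(w[0],w[1]); print('px per m',np.linalg.norm(proj(S,np.array(P)+n*.01)-proj(S,np.array(P)-n*.01))/.02, 'view az',np.degrees(np.arctan2(w[1],w[0])))
print('cap',onz(T,359.8,196.9,.16),onz(S,314+205/16-.5,212+95/16-.5,.16),tri(T,(359.8,196.9),S,(314+205/16-.5,212+95/16-.5)))
```

```text
h 9.417857142859305 mid [ -0.0921 346.4636] [320.2393 329.6571]
t 11.452173913046067 mid [ -0.0814 344.1381] [316.9913 328.4435]
px per m 533.422453626573 view az 48.33869748817161
px per m 508.52208092611926 view az 48.33869748817161
cap [ 0.5438 -0.2778  0.16  ] [ 0.5469 -0.2753  0.16  ] (array([ 0.5442, -0.2776,  0.1619]), np.float64(0.0010347996899966172))
```

Handle at (0.544, −0.278), with flats along 48° azimuth. Moving above it now.

Emit:
step_arm([
  [0.025, -0.037, 0.03, -0.05, 0.0876],
  [0.05, -0.074, 0.03, -0.1, 0.0876],
  [0.074, -0.112, 0.03, -0.15, 0.0876],
  [0.098, -0.149, 0.03, -0.2, 0.0876],
  [0.123, -0.186, 0.03, -0.25, 0.0876],
  [0.147, -0.223, 0.03, -0.3, 0.0876],
  [0.172, -0.26, 0.03, -0.35, 0.0876],
  [0.196, -0.298, 0.03, -0.39, 0.0876],
  [0.221, -0.335, 0.03, -0.39, 0.0876],
  [0.229, -0.383, 0.03, -0.39, 0.0876],
  [0.237, -0.431, 0.03, -0.39, 0.0876],
  [0.245, -0.48, 0.03, -0.39, 0.0876],
  [0.252, -0.528, 0.03, -0.39, 0.0876],
  [0.26, -0.576, 0.03, -0.39, 0.0876],
  [0.268, -0.624, 0.03, -0.39, 0.0876],
  [0.276, -0.672, 0.03, -0.39, 0.0876],
  [0.284, -0.72, 0.03, -0.39, 0.0876],
  [0.292, -0.769, 0.03, -0.39, 0.0876],
  [0.299, -0.817, 0.03, -0.39, 0.0876],
  [0.307, -0.865, 0.03, -0.39, 0.0876],
], newtons=20)

```text
t: 2.7
eef_pos: [0.5358, -0.2321, 0.2569]
ee_rot: [-3.141, -0.001, -0.736]
force: [1.7, 0.7, 0.3]
width: 0.0877
gripper_force: 0.0
```

Emit:
step_arm([
  [0.008, -0.046, 0, 0, 0.0876],
  [0.008, -0.046, -0.01, 0, 0.0876],
  [0.008, -0.046, -0.03, 0, 0.0876],
  [0.008, -0.046, -0.05, 0, 0.0876],
  [0.008, -0.046, -0.07, 0, 0.0876],
  [0.008, -0.046, -0.09, 0, 0.0876],
  [0.008, -0.046, -0.11, 0, 0.0876],
  [0.008, -0.046, -0.125, 0, 0.0876],
  [0.008, -0.046, -0.135, 0, 0.0876],
  [0.008, -0.046, -0.135, 0, 0.0876],
])

```text
t: 3.7
eef_pos: [0.543, -0.2755, 0.1202]
ee_rot: [3.14, 0.002, -0.736]
force: [0.3, -0.3, -1.0]
width: 0.0877
gripper_force: 0.0
```

Run:
```python
from h import *
s=arm.get_state(); p=s['eef_pos']; print(p,s['q'],s['force'])
T,S=grab('top'),grab('side')
def z(f,P,w,h,k):
    u,v=proj(f,P).astype(int); u-=w//2; v-=h//2; u=max(u,0);v=max(v,0)
    return cv2.resize(cv2.convertScaleAbs(f['color'][v:v+h,u:u+w],alpha=1.8),(w*k,h*k),interpolation=cv2.INTER_CUBIC)
cv2.imwrite('pics/g1.png',np.hstack([z(T,p,50,70,8),z(S,p,50,70,8)]))
```

```text
[ 0.54299209 -0.27547932  0.12020215] [-1.49225450e-01  3.39607692e-01 -2.76090075e-01 -3.55973892e-04
 -9.57531228e-01  9.84486498e-01] [ 0.29360721 -0.34125372 -1.01627588]
```

View pics/g1.png

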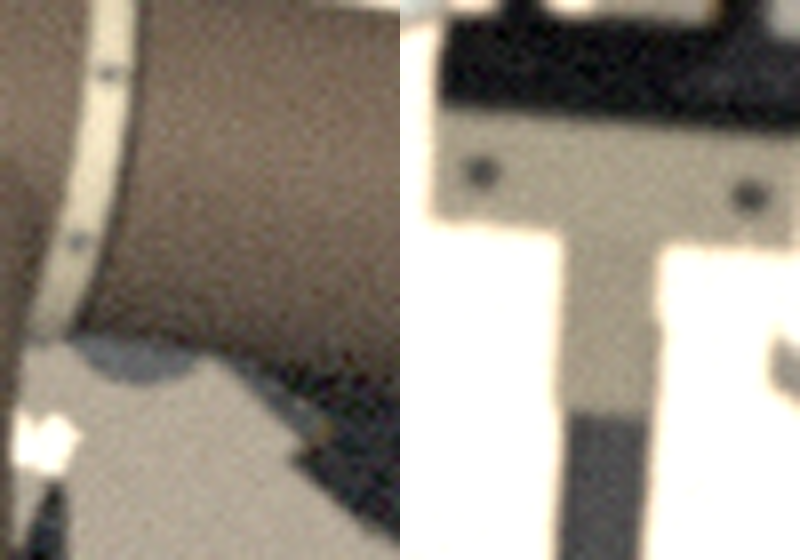

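The side view shows the finger centred over the handle and tube to within about 1 mm. Closing.

Emit:
step_arm([
  [0, 0, 0, 0, 0.06],
  [0, 0, 0, 0, 0.04],
  [0, 0, 0, 0, 0.03],
  [0, 0, 0, 0, 0.022],
  [0, 0, 0, 0, 0.018],
  [0, 0, 0, 0, 0.01],
  [0, 0, 0, 0, 0.01],
  [0, 0, 0, 0, 0.01],
  [0, 0, 0, 0, 0.01],
  [0, 0, 0, 0, 0.01],
], newtons=35)

```text
t: 4.8
eef_pos: [0.5433, -0.2765, 0.1216]
ee_rot: [3.14, 0.0, -0.736]
force: [-1.1, -3.4, -0.4]
width: 0.0179
gripper_force: 34.9
```

Emit:
step_arm([
  [0, 0, 0.004, 0, 0.01],
  [0, 0, 0.012, 0, 0.01],
  [0, 0, 0.022, 0, 0.01],
  [0, 0, 0.034, 0, 0.01],
  [0, 0, 0.046, 0, 0.01],
  [0, 0, 0.058, 0, 0.01],
  [0, 0, 0.07, 0, 0.01],
  [0, 0, 0.082, 0, 0.01],
  [0, 0, 0.094, 0, 0.01],
  [0, 0, 0.106, 0, 0.01],
  [0, 0, 0.118, 0, 0.01],
  [0, 0, 0.126, 0, 0.01],
  [0, 0, 0.13, 0, 0.01],
  [0, 0, 0.13, 0, 0.01],
])

```text
t: 6.2
eef_pos: [0.5443, -0.2759, 0.2522]
ee_rot: [-3.141, -0.001, -0.736]
force: [-0.1, -0.6, -0.3]
width: 0.0177
gripper_force: 35.0
```

Run:
```python
from h import *
s=arm.get_state(); p=s['eef_pos']; print(p,s['ee_rot'],s['force'])
T,S=grab('top'),grab('side')
u,v=proj(S,p); print(proj(S,p-[0,0,.11]),u,v); u=int(u)-25;v=int(v)-20
cv2.imwrite('pics/g2.png',cv2.resize(cv2.convertScaleAbs(S['color'][v:v+75,u:u+50],alpha=1.6),(400,600),interpolation=cv2.INTER_CUBIC)); print(u,v)
```

```text
[ 0.54425134 -0.27587805  0.25224241] [-3.14073422e+00 -1.05579040e-03 -7.35639796e-01] [-0.09066762 -0.64357261 -0.27173734]
[324.81880579 225.94160796] 328.78027673222596 173.71304698087627
303 153
```

View pics/g2.png

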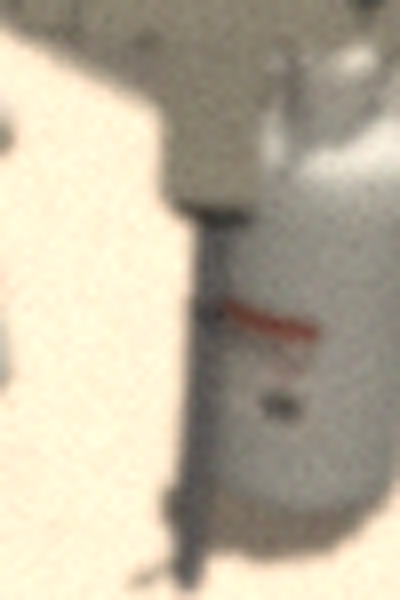

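The rod hangs upright; its tip is at native (325.6,226) against a predicted (324.8,225.9). Carrying it over to the dish.

Emit:
step_arm([
  [-0.015, 0.008, 0, 0, 0.01],
  [-0.03, 0.03, 0, 0, 0.01],
  [-0.045, 0.062, 0, 0, 0.01],
  [-0.06, 0.1, 0, 0, 0.01],
  [-0.07, 0.14, 0, 0, 0.01],
  [-0.074, 0.182, 0, 0, 0.01],
  [-0.076, 0.225, 0, 0, 0.01],
  [-0.076, 0.27, 0, 0, 0.01],
  [-0.076, 0.315, 0, 0, 0.01],
  [-0.076, 0.36, 0, 0, 0.01],
  [-0.076, 0.405, 0, 0, 0.01],
  [-0.076, 0.45, 0, 0, 0.01],
  [-0.076, 0.49, 0, 0, 0.01],
  [-0.076, 0.525, 0, 0, 0.01],
  [-0.076, 0.555, 0, 0, 0.01],
  [-0.076, 0.58, -0.01, 0, 0.01],
  [-0.076, 0.597, -0.03, 0, 0.01],
  [-0.076, 0.604, -0.05, 0, 0.01],
  [-0.076, 0.604, -0.065, 0, 0.01],
  [-0.076, 0.604, -0.07, 0, 0.01],
])

```text
t: 8.3
eef_pos: [0.4667, 0.3271, 0.1785]
ee_rot: [3.137, 0.0, -0.736]
force: [0.4, -0.2, -0.3]
width: 0.0181
gripper_force: 35.0
```

Run:
```python
from h import *
s=arm.get_state(); p=s['eef_pos']; print(p,s['ee_rot'],s['force'],s['q'])
T,S=grab('top'),grab('side')
D=[.468,.328,0]
c=[]
for f,n in((T,'T'),(S,'S')):
    print(n,'tip',proj(f,p-[0,0,.1097]))
    q=proj(f,D).astype(int); u,v=q[0]-25,q[1]-45; print(u,v)
    im=cv2.resize(cv2.convertScaleAbs(f['color'][v:v+75,u:u+50],alpha=1.5),(400,600),interpolation=cv2.INTER_CUBIC)
    for z,r in((.045,.045),(0,.045),(.005,.041)):
        pts=[((proj(f,[D[0]+r*np.cos(a),D[1]+r*np.sin(a),z])-[u,v]+.5)*8).astype(int) for a in np.linspace(0,6.28,60)]
        cv2.polylines(im,[np.array(pts)],True,(0,0,255) if r>.042 else (255,0,0),1)
    c.append(im)
cv2.imwrite('pics/d1.png',np.hstack(c))
```

```text
[0.46669833 0.32712726 0.17853918] [ 3.13705105e+00  1.44054600e-04 -7.36010243e-01] [ 0.37687923 -0.18235191 -0.32739662] [ 9.54107138e-01  2.26464007e-01 -2.88518086e-01 -7.83549414e-04
 -1.06030653e+00 -1.18936345e-01]
T tip [151.00193939 221.76728047]
131 175
S tip [174.15334012 165.05966041]
151 140
```

View pics/d1.png

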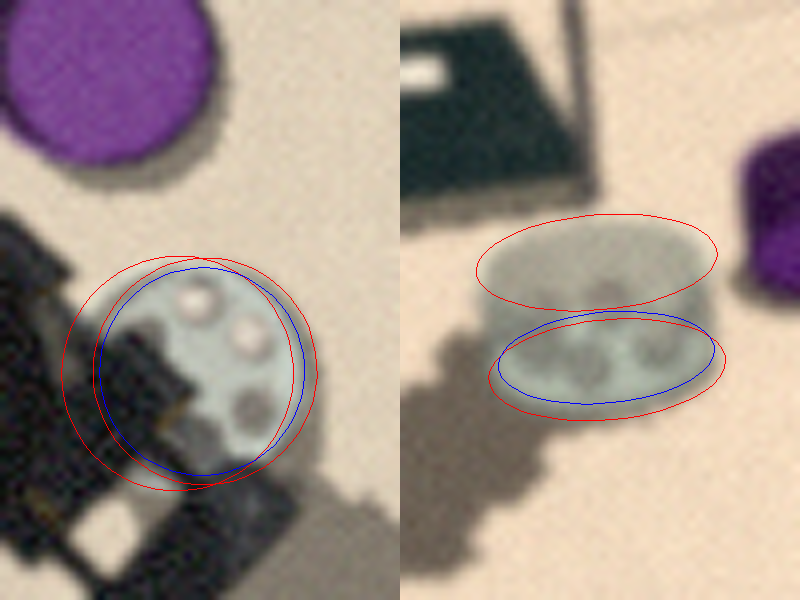

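The dish overlay at (0.468, 0.328) fits both views to 1–2 mm. The rod is above the bead-free middle. Lowering.

Emit:
step_arm([
  [0, 0, -0.006, 0, 0.01],
  [0, 0, -0.014, 0, 0.01],
  [0, 0, -0.022, 0, 0.01],
  [0, 0, -0.03, 0, 0.01],
  [0, 0, -0.038, 0, 0.01],
  [0, 0, -0.046, 0, 0.01],
  [0, 0, -0.053, 0, 0.01],
  [0, 0, -0.058, 0, 0.01],
  [0, 0, -0.061, 0, 0.01],
  [0, 0, -0.062, 0, 0.01],
  [0, 0, -0.062, 0, 0.01],
])

```text
t: 9.5
eef_pos: [0.4678, 0.3281, 0.1196]
ee_rot: [-3.142, -0.0, -0.736]
force: [-0.1, -0.3, -1.7]
width: 0.0176
gripper_force: 35.0
```

Emit:
step_arm([
  [0.002, -0.001, 0, 0, 0.01],
  [0.005, -0.0025, 0, 0, 0.01],
  [0.008, -0.004, 0, 0, 0.01],
  [0.011, -0.0055, 0, 0, 0.01],
  [0.014, -0.007, 0, 0, 0.01],
  [0.017, -0.0083, 0, 0, 0.01],
  [0.0195, -0.0094, 0, 0, 0.01],
  [0.0217, -0.0101, 0, 0, 0.01],
  [0.0217, -0.0101, 0, 0, 0.01],
  [0.0225, -0.0082, 0, 0, 0.01],
  [0.0232, -0.0062, 0, 0, 0.01],
  [0.0236, -0.0042, 0, 0, 0.01],
  [0.0239, -0.0021, 0, 0, 0.01],
  [0.024, 0, 0, 0, 0.01],
  [0.024, 0, 0, 0, 0.01],
])

```text
t: 11.0
eef_pos: [0.4892, 0.3262, 0.1182]
ee_rot: [3.135, 0.001, -0.736]
force: [-6.2, -3.0, 0.3]
width: 0.018
gripper_force: 35.0
```

Run:
```python
from h import *
s=arm.get_state(); print(s['eef_pos'],s['force'],s['moment'])
import numpy as np
R=.024
for A in (range(10,190,10),range(190,370,10)):
    print([[round(R*np.cos(np.radians(a))-(R if A[0]==10 else -R),4),round(R*np.sin(np.radians(a)),4),0,0,.01] for a in A])
```

```text
[0.48921429 0.3262218  0.1181568 ] [-6.24650792 -2.95880958  0.25133184] [-1.56976368  3.49284094  0.02825346]
[[np.float64(-0.0004), np.float64(0.0042), 0, 0, 0.01], [np.float64(-0.0014), np.float64(0.0082), 0, 0, 0.01], [np.float64(-0.0032), np.float64(0.012), 0, 0, 0.01], [np.float64(-0.0056), np.float64(0.0154), 0, 0, 0.01], [np.float64(-0.0086), np.float64(0.0184), 0, 0, 0.01], [np.float64(-0.012), np.float64(0.0208), 0, 0, 0.01], [np.float64(-0.0158), np.float64(0.0226), 0, 0, 0.01], [np.float64(-0.0198), np.float64(0.0236), 0, 0, 0.01], [np.float64(-0.024), np.float64(0.024), 0, 0, 0.01], [np.float64(-0.0282), np.float64(0.0236), 0, 0, 0.01], [np.float64(-0.0322), np.float64(0.0226), 0, 0, 0.01], [np.float64(-0.036), np.float64(0.0208), 0, 0, 0.01], [np.float64(-0.0394), np.float64(0.0184), 0, 0, 0.01], [np.float64(-0.0424), np.float64(0.0154), 0, 0, 0.01], [np.float64(-0.0448), np.float64(0.012), 0, 0, 0.01], [np.float64(-0.0466), np.float64(0.0082), 0, 0, 0.01], [np.float64(-0.0476), np.float64(0.0042), 0, 0, 0.01], [np.float64(-0.048), np.float64(0.0), 0, 0, 0.01]]
[[np.flo
[... 272 characters left out ...]
loat64(0.012), np.float64(-0.0208), 0, 0, 0.01], [np.float64(0.0158), np.float64(-0.0226), 0, 0, 0.01], [np.float64(0.0198), np.float64(-0.0236), 0, 0, 0.01], [np.float64(0.024), np.float64(-0.024), 0, 0, 0.01], [np.float64(0.0282), np.float64(-0.0236), 0, 0, 0.01], [np.float64(0.0322), np.float64(-0.0226), 0, 0, 0.01], [np.float64(0.036), np.float64(-0.0208), 0, 0, 0.01], [np.float64(0.0394), np.float64(-0.0184), 0, 0, 0.01], [np.float64(0.0424), np.float64(-0.0154), 0, 0, 0.01], [np.float64(0.0448), np.float64(-0.012), 0, 0, 0.01], [np.float64(0.0466), np.float64(-0.0082), 0, 0, 0.01], [np.float64(0.0476), np.float64(-0.0042), 0, 0, 0.01], [np.float64(0.048), np.float64(-0.0), 0, 0, 0.01]]
```

The 7 N push is mostly radial, so a bead is pinned between the rod and the wall. I'll back off inward and check the rod's tilt.

Emit:
step_arm([
  [-0.003, 0, 0, 0, 0.01],
  [-0.006, 0, 0, 0, 0.01],
  [-0.008, 0, 0, 0, 0.01],
  [-0.008, 0, 0, 0, 0.01],
  [-0.008, 0, 0, 0, 0.01],
])

```text
t: 11.5
eef_pos: [0.4843, 0.3286, 0.12]
ee_rot: [-3.14, -0.0, -0.735]
force: [1.5, 0.5, -0.9]
width: 0.0177
gripper_force: 35.0
```

Run:
```python
from h import *
s=arm.get_state(); p=s['eef_pos']; print(p,s['force'],s['width'])
fs=[grab('side') for _ in range(5)]; S=fs[0]; S['color']=np.mean([f['color'] for f in fs],0).astype(np.uint8)
print('pred tcp, ring, tip',proj(S,p),proj(S,p-[0,0,.0347]),proj(S,p-[0,0,.1097]))
u,v=145,125
cv2.imwrite('pics/d2.png',cv2.resize(cv2.convertScaleAbs(S['color'][v:v+72,u:u+54],alpha=1.6),None,fx=8,fy=8,interpolation=cv2.INTER_CUBIC))
```

```text
[0.48427256 0.32861661 0.1200113 ] [ 1.52099778  0.46296767 -0.85687022] 0.01772830086194234
pred tcp, ring, tip [177.97730549 147.75943829] [178.98061633 158.6160761 ] [181.07267563 181.21935125]
```

View pics/d2.png

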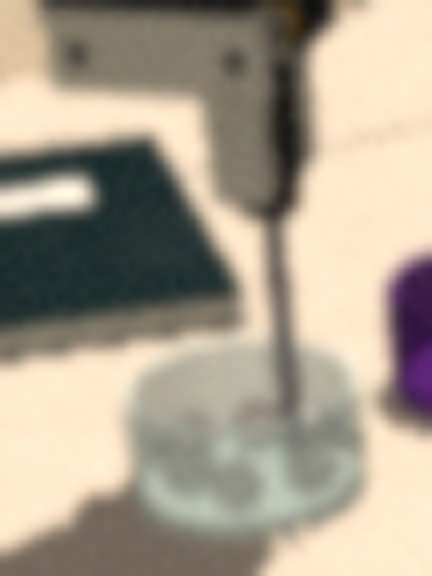

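No tilt: the stem slope is 0.093 against 0.0925 predicted, and the tip is deep among the beads at crop (292,450). Stirring at 17 mm radius, first half round by the left.

Emit:
step_arm([
  [0.001, 0, 0, 0, 0.01],
  [0.0007, 0.003, 0, 0, 0.01],
  [0, 0.0058, 0, 0, 0.01],
  [-0.0013, 0.0085, 0, 0, 0.01],
  [-0.003, 0.0109, 0, 0, 0.01],
  [-0.0051, 0.013, 0, 0, 0.01],
  [-0.0075, 0.0147, 0, 0, 0.01],
  [-0.0102, 0.016, 0, 0, 0.01],
  [-0.013, 0.0167, 0, 0, 0.01],
  [-0.016, 0.017, 0, 0, 0.01],
  [-0.019, 0.0167, 0, 0, 0.01],
  [-0.0218, 0.016, 0, 0, 0.01],
  [-0.0245, 0.0147, 0, 0, 0.01],
  [-0.0269, 0.013, 0, 0, 0.01],
  [-0.029, 0.0109, 0, 0, 0.01],
  [-0.0307, 0.0085, 0, 0, 0.01],
  [-0.032, 0.0058, 0, 0, 0.01],
  [-0.0327, 0.003, 0, 0, 0.01],
  [-0.033, 0, 0, 0, 0.01],
])

```text
t: 13.65
eef_pos: [0.4508, 0.3278, 0.1196]
ee_rot: [3.142, -0.0, -0.736]
force: [-0.4, 0.1, -1.6]
width: 0.0178
gripper_force: 35.0
```

Emit:
step_arm([
  [0.0003, -0.003, 0, 0, 0.01],
  [0.001, -0.0058, 0, 0, 0.01],
  [0.0023, -0.0085, 0, 0, 0.01],
  [0.004, -0.0109, 0, 0, 0.01],
  [0.0061, -0.013, 0, 0, 0.01],
  [0.0085, -0.0147, 0, 0, 0.01],
  [0.0112, -0.016, 0, 0, 0.01],
  [0.014, -0.0167, 0, 0, 0.01],
  [0.017, -0.017, 0, 0, 0.01],
  [0.02, -0.0167, 0, 0, 0.01],
  [0.0228, -0.016, 0, 0, 0.01],
  [0.0255, -0.0147, 0, 0, 0.01],
  [0.0279, -0.013, 0, 0, 0.01],
  [0.03, -0.0109, 0, 0, 0.01],
  [0.0317, -0.0085, 0, 0, 0.01],
  [0.033, -0.0058, 0, 0, 0.01],
  [0.0337, -0.003, 0, 0, 0.01],
  [0.034, 0, 0, 0, 0.01],
  [0.0337, 0.003, 0, 0, 0.01],
  [0.0337, 0.003, 0, 0, 0.01],
])

```text
t: 15.65
eef_pos: [0.4847, 0.3312, 0.1196]
ee_rot: [-3.142, -0.0, -0.736]
force: [0.7, -0.3, -0.3]
width: 0.0178
gripper_force: 35.0
```

The full turn is done. Lifting straight up.

Emit:
step_arm([
  [0, 0, 0.004, 0, 0.01],
  [0, 0, 0.012, 0, 0.01],
  [0, 0, 0.022, 0, 0.01],
  [0, 0, 0.034, 0, 0.01],
  [0, 0, 0.048, 0, 0.01],
  [0, 0, 0.064, 0, 0.01],
  [0, 0, 0.08, 0, 0.01],
  [0, 0, 0.096, 0, 0.01],
  [0, 0, 0.112, 0, 0.01],
  [0, 0, 0.126, 0, 0.01],
  [0, 0, 0.134, 0, 0.01],
  [0, 0, 0.14, 0, 0.01],
  [0, 0, 0.14, 0, 0.01],
])

```text
t: 16.95
eef_pos: [0.4847, 0.3312, 0.2603]
ee_rot: [-3.141, 0.0, -0.736]
force: [-0.8, 0.4, -0.8]
width: 0.0174
gripper_force: 35.0
```

Emit:
step_arm([
  [0.001, -0.007, 0, 0, 0.01],
  [0.003, -0.022, 0, 0, 0.01],
  [0.007, -0.046, 0, 0, 0.01],
  [0.012, -0.078, 0, 0, 0.01],
  [0.017, -0.113, 0, 0, 0.01],
  [0.022, -0.149, 0, 0, 0.01],
  [0.0278, -0.185, 0, 0, 0.01],
  [0.033, -0.22, 0, 0, 0.01],
  [0.038, -0.255, 0, 0, 0.01],
  [0.043, -0.288, 0, 0, 0.01],
  [0.048, -0.318, 0, 0, 0.01],
  [0.052, -0.343, 0, 0, 0.01],
  [0.0545, -0.36, 0, 0, 0.01],
  [0.0556, -0.3686, 0, 0, 0.01],
  [0.0556, -0.3686, 0, 0, 0.01],
  [0.0556, -0.3686, 0, 0, 0.01],
])

```text
t: 18.55
eef_pos: [0.5398, -0.0376, 0.2594]
ee_rot: [3.141, 0.0, -0.736]
force: [-0.0, 0.3, -0.2]
width: 0.0178
gripper_force: 35.0
```

Run:
```python
from h import *
s=arm.get_state(); p=s['eef_pos']; print(p,s['ee_rot'],s['force'],s['width'])
def avg(n):
    fs=[grab(n) for _ in range(6)]; f=fs[0]; f['color']=np.mean([g['color'] for g in fs],0).astype(np.uint8); return f
T,S=avg('top'),avg('side')
import pickle; pickle.dump((T,S,p),open('f2.pkl','wb'))
print('S tcp, ring, tip',proj(S,p),proj(S,p-[0,0,.0347]),proj(S,p-[0,0,.1097]),'T',proj(T,p-[0,0,.1097]))
c=cv2.resize(cv2.convertScaleAbs(S['color'][160:210,235:285],alpha=1.6),None,fx=8,fy=8,interpolation=cv2.INTER_CUBIC)
d=cv2.resize(cv2.convertScaleAbs(T['color'][175:225,248:298],alpha=1.6),None,fx=8,fy=8,interpolation=cv2.INTER_CUBIC)
cv2.imwrite('pics/e1.png',np.hstack([c,d]))
```

```text
[ 0.53978087 -0.03758021  0.25935328] [ 3.14139070e+00  3.05309576e-04 -7.36222482e-01] [-0.04270906  0.27764162 -0.16601258] 0.017798783305273017
S tcp, ring, tip [258.03384748 133.85673967] [258.09839475 148.50746252] [258.23058984 178.64112612] T [273.87249245 197.68639363]
```

View pics/e1.png

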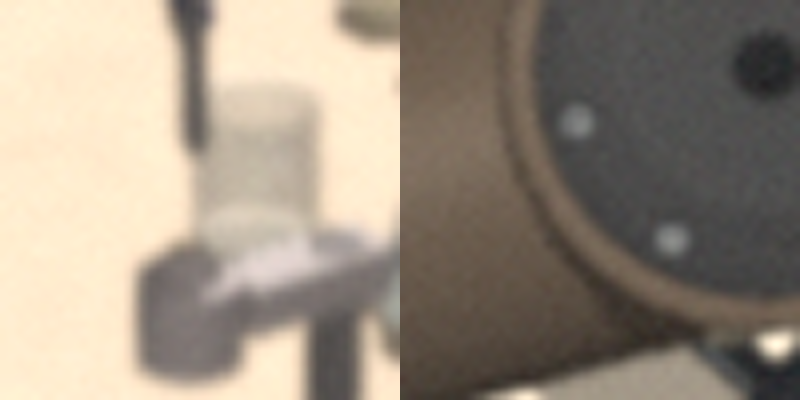

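Only the side camera sees the rod; its stem runs about (190,20)→(197,152) in the crop. I'll measure its tilt and offset against the bushing by differencing.

```bash
cat > m.py <<'E'
from h import *; import pickle
np.set_printoptions(precision=3,suppress=True)
def meas(S,p,v0,v1,thr=None):
    S0=pickle.load(open('f.pkl','rb'))[1]
    D=np.clip(S0['color'].astype(float).mean(2)-S['color'].mean(2),0,None); R=[]
    for v in range(v0,v1):
        r=D[v,245:275].copy(); r[r<.25*r.max()]=0; x=np.arange(245,275); R.append((v,(r*x).sum()/r.sum(),(r>.5*r.max()).sum()))
    R=np.array(R); a=np.polyfit(R[:,1-1],R[:,1],1); res=R[:,1]-np.polyval(a,R[:,0])
    return R,a,res
E
python3 - <<'E'
from m import *
T,S,p=pickle.load(open('f2.pkl','rb'))
R,a,res=meas(S,p,160,178); print(R.T[1:],a,res.std())
A,B=proj(S,p-[0,0,.04]),proj(S,p-[0,0,.105]); print('pred slope',(B-A)[0]/(B-A)[1],'pred u at 170',A[0]+(170-A[1])*(B-A)[0]/(B-A)[1],'meas',np.polyval(a,170))
# bushing silhouette below the arm in S0, rows; and prediction for centre guess
S0=pickle.load(open('f.pkl','rb'))[1]; g=S0['color'].mean(2)
for v in range(198,205):
    r=g[v,246:275]; print(v,r.round().astype(int))
print([proj(S0,(.54,-.038,z)) for z in(.11,.1,.09,.08)])
E
```

```text
[[    nan     nan     nan     nan 258.613 258.609 258.642 258.611 258.647
  258.645 258.657 258.634 258.597 258.561 258.522 258.554 258.542 258.579]
 [  0.      0.      0.      0.      3.      3.      3.      3.      3.
    3.      3.      3.      3.      4.      4.      3.      3.      3.   ]] [nan nan] nan
pred slope 0.004386802743548302 pred u at 170 258.19270434577334 meas nan
198 [141 140 140 137 135 115  83  67  68  75  78  81  83  82  80  78  73  68
  64  62  66  69  68  69  67  68  69  67  65]
199 [141 139 139 138 133 114  82  65  67  69  74  72  74  73  74  70  70  64
  63  62  64  67  69  69  73  75  75  71  61]
200 [140 140 139 138 134 115  82  68  65  70  71  72  72  71  69  69  67  64
  63  65  67  72  78  81  86  91  92  76  58]
201 [139 139 138 139 134 116  85  67  68  69  70  70  71  71  71  69  67  66
  67  75  83  90  96 106 111 115 108  81  54]
202 [139 140 140 139 135 117  88  67  67  68  70  71  70  71  70  69  67  67
  72  89 104 114 120 128 133 132 115  80  54]
203 [139 139 140 140 135 119  88  70  66  68  70  70  71  72  71  69  66  67
  76  98 123 133 136 139 139 136 117  80  52]
204 [139 140 141 140 135 120  91  71  66  69  70  71  71  71  69  68  66  67
  77 103 128 138 140 140 141 136 118  79  52]
[array([258.467, 193.825]), array([258.483, 197.561]), array([258.498, 201.264]), array([258.514, 204.936])]m.py:7: RuntimeWarning: invalid value encountered in scalar divide
  r=D[v,245:275].copy(); r[r<.25*r.max()]=0; x=np.arange(245,275); R.append((v,(r*x).sum()/r.sum(),(r>.5*r.max()).sum()))
```

Run:
```python
from m import *
T,S,p=pickle.load(open('f2.pkl','rb')); S0=pickle.load(open('f.pkl','rb'))[1]
g=S['color'].mean(2); g0=S0['color'].mean(2)
print('rod cols',np.c_[np.arange(170,190),g[170:190,257:261],g0[170:190,257:261]].round().astype(int))
az=np.arctan2(p[1]+.819,p[0]-.065); f=np.array([np.cos(az),np.sin(az),0])
print('tip front rim',proj(S,p-[0,0,.1097]-.004*f),'tip centre',proj(S,p-[0,0,.1097]))
# mouth & bushing bottom edges along the axis column, near half
print('col bushing',np.c_[np.arange(186,216),g0[186:216,256:261]].round().astype(int).tolist())
for n,z,r in(('top far',.11,.0165),('mouth far',.11,.01),('mouth near',.11,-.01),('top near',.11,-.0165),('bottom near',.08,-.0165)): print(n,proj(S0,np.array([.54,-.038,z])+r*f))
```

```text
rod cols [[170 110  76  64  88 142 143 143 140]
 [171 110  75  62  86 142 142 141 135]
 [172 109  76  61  80 143 141 134 126]
 [173 108  74  61  77 142 136 126 118]
 [174 107  74  60  77 139 132 118 112]
 [175 110  76  60  73 138 130 115 107]
 [176 112  76  60  73 138 130 114 104]
 [177 116  83  64  74 138 128 113 103]
 [178 127  97  77  82 139 129 112 103]
 [179 137 115  97  96 138 128 112 102]
 [180 142 128 111 103 138 127 111 102]
 [181 144 134 117 109 137 127 110 102]
 [182 145 133 116 109 137 127 111 101]
 [183 145 134 117 108 138 127 112 103]
 [184 146 135 118 110 137 128 112 104]
 [185 144 136 119 110 137 127 114 104]
 [186 145 134 121 114 138 129 113 108]
 [187 143 135 121 118 137 125 114 111]
 [188 141 129 117 117 132 123 110 110]
 [189 126 118 106 108 121 113 102 103]]
tip front rim [258.234 179.365] tip centre [258.231 178.641]
col bushing [[186, 140, 138, 129, 113, 108], [187, 139, 137, 125, 114, 111], [188, 137, 132, 123, 110, 110], [189, 129, 121, 113, 102, 103], [190, 117, 107, 104, 96, 100], [191, 108, 104, 101, 99, 101], [192, 104, 99, 98, 97, 100], [193, 88, 85, 85, 84, 85], [194, 81, 77, 77, 79, 78], [195, 90, 87, 87, 86, 87], [196, 99, 99, 99, 99, 98], [197, 92, 97, 96, 98, 94], [198, 78, 81, 83, 82, 80], [199, 74, 72, 74, 73, 74], [200, 71, 72, 72, 71, 69], [201, 70, 70, 71, 71, 71], [202, 70, 71, 70, 71, 70], [203, 70, 70, 71, 72, 71], [204, 70, 71, 71, 71, 69], [205, 70, 71, 71, 71, 71], [206, 79, 76, 75, 75, 77], [207, 98, 93, 90, 92, 94], [208, 122, 118, 117, 115, 117], [209, 135, 135, 133, 135, 135], [210, 140, 139, 140, 140, 142], [211, 141, 140, 139, 140, 140], [212, 134, 134, 134, 133, 135], [213, 115, 117, 116, 114, 115], [214, 94, 93, 92, 92, 92], [215, 80, 81, 81, 81, 79]]
top far [258.451 190.726]
mouth far [258.458 191.936]
mouth near [258.478 195.746]
top near [258.484 197.013]
bottom near [258.531 208.243]
```

Run:
```python
from m import *
T,S,p=pickle.load(open('f2.pkl','rb'))
g=S['color'].astype(int)
for v in range(130,166): print(v,g[v,252:266].mean(1).round().astype(int))
f=np.array([.52,.855,0])
print('ring front',proj(S,p-[0,0,.0347]-.004*f),'handle bottom front',proj(S,p-[0,0,.0097]-.009*f),'fingertip',proj(S,p-[0,0,0]-.02*f))
```

```text
130 [86 77 75 76 75 74 75 73 72 60 43 42 57 65]
131 [87 75 74 75 76 75 76 74 72 61 44 41 57 68]
132 [87 76 77 76 76 77 77 76 72 61 45 44 58 68]
133 [90 77 76 75 77 75 77 76 71 61 46 45 61 71]
134 [90 77 75 75 76 75 76 74 70 60 43 51 66 74]
135 [98 82 75 71 72 68 71 70 65 54 44 60 80 86]
136 [114  95  76  61  55  56  57  58  51  43  53  82 103 106]
137 [135 117  91  61  44  40  39  40  37  44  71 107 126 125]
138 [144 134 113  86  62  42  31  31  40  63  96 128 139 140]
139 [146 143 134 118  95  68  45  44  65  97 121 139 146 146]
140 [147 147 144 136 119  88  59  58  87 122 139 147 148 148]
141 [148 148 148 143 127  96  65  64  96 133 147 148 147 148]
142 [149 147 147 145 129  96  66  64  98 132 147 147 147 146]
143 [141 143 146 144 128  95  66  65  96 132 145 148 146 146]
144 [123 129 136 138 123  93  65  65  95 130 145 146 146 145]
145 [104 112 121 122 109  86  62  64  91 125 138 141 142 144]
146 [111 105 100  93  87  74  61  59  83 109 122 125 127 135]
147 [128 105  80  66  64  63  54  57  70  91 104 104 105 110]
148 [128  94  56  41  43  49  46  49  69  95 109 107  97  92]
149 [1
[... 442 characters left out ...]
00  57  36  38  50  64  95 130 144 147 146 148]
157 [146 138 113  71  40  40  51  62  94 128 143 145 146 146]
158 [146 141 122  82  46  40  50  60  86 122 140 145 146 146]
159 [146 143 131  98  60  43  48  58  77 112 136 144 146 146]
160 [145 145 137 115  74  47  48  55  69 101 132 144 146 147]
161 [146 146 142 121  83  53  49  51  62  96 130 145 147 147]
162 [147 146 143 126  91  61  51  55  64  97 130 145 147 148]
163 [148 146 144 132 104  71  55  57  77 110 136 145 147 148]
164 [148 149 145 139 117  84  60  62  87 122 140 147 148 147]
165 [147 147 147 143 129  96  66  63  91 126 143 149 149 147]
ring front [258.101 149.145] handle bottom front [258.057 139.369] fingertip [258.044 136.868]
```

There's no tilt, and the rod is within about 1 mm of the bushing axis. I'll apply a small correction and lower it most of the way.

Emit:
step_arm([
  [-0.001, -0.0003, 0, 0, 0.01],
  [-0.001, -0.0003, 0, 0, 0.01],
  [-0.001, -0.0003, -0.005, 0, 0.01],
  [-0.001, -0.0003, -0.012, 0, 0.01],
  [-0.001, -0.0003, -0.02, 0, 0.01],
  [-0.001, -0.0003, -0.026, 0, 0.01],
  [-0.001, -0.0003, -0.03, 0, 0.01],
  [-0.001, -0.0003, -0.03, 0, 0.01],
])

```text
t: 19.95
eef_pos: [0.5387, -0.038, 0.2287]
ee_rot: [3.14, 0.001, -0.736]
force: [-1.0, -0.8, 0.1]
width: 0.0179
gripper_force: 35.0
```

Run:
```python
from m import *
fs=[grab('side') for _ in range(8)]; S=fs[0]; S['color']=np.mean([f['color'] for f in fs],0); s=arm.get_state(); p=s['eef_pos']
print(p,s['force']); g=S['color'].mean(2)
# stem centre rows above bushing: dark centroid
for v in range(176,190,2):
    r=g[v,252:266]; print(v,r.round().astype(int))
print(np.c_[np.arange(180,200),g[180:200,257:261]].round().astype(int).tolist())
f=np.array([.52,.855,0]); print('tip front',proj(S,p-[0,0,.1097]-.004*f))
```

```text
[ 0.539 -0.038  0.23 ] [-0.173  0.057 -0.58 ]
176 [149 148 149 145 128  96  67  60  78 100 112 114 114 115]
178 [150 150 150 146 130  99  67  60  77 100 109 113 113 112]
180 [149 149 151 146 132 101  69  61  76  99 111 112 113 114]
182 [148 148 149 146 133 102  70  62  76  99 110 112 114 114]
184 [149 148 149 145 132 104  71  60  75 100 110 114 117 116]
186 [149 148 148 145 134 107  73  61  80 107 121 126 129 129]
188 [149 149 149 146 132 103  72  63  84 111 121 123 123 122]
[[180, 101, 69, 61, 76], [181, 103, 69, 60, 76], [182, 102, 70, 62, 76], [183, 103, 71, 60, 75], [184, 104, 71, 60, 75], [185, 105, 73, 60, 77], [186, 107, 73, 61, 80], [187, 106, 73, 64, 84], [188, 103, 72, 63, 84], [189, 96, 68, 64, 82], [190, 82, 63, 63, 79], [191, 73, 66, 66, 77], [192, 73, 73, 73, 75], [193, 74, 76, 76, 75], [194, 75, 77, 76, 74], [195, 73, 75, 73, 72], [196, 73, 74, 73, 73], [197, 74, 76, 76, 75], [198, 77, 76, 77, 77], [199, 77, 76, 78, 77]]
tip front [258.132 190.831]
```

Run:
```python
from m import *
fs=[grab('side') for _ in range(8)]; S=fs[0]; S['color']=np.mean([f['color'] for f in fs],0)
R,a,res=meas(S,None,165,188); print(R[:,1]); print(arm.get_state()['eef_pos'])
T,S1,p=pickle.load(open('f2.pkl','rb'))
g=S['color'].mean(2)
for v in(165,167,169): print(g[v,252:266].round().astype(int), S1['color'].mean(2)[v,252:266].round().astype(int))
```

```text
[258.435 258.488 258.488 258.486 258.511 258.499 258.513 258.456 258.423
 258.401 258.375 258.363 258.368 258.357 258.37  258.364 258.361 258.355
 258.352 258.381 258.365 258.382 258.369]
[ 0.539 -0.038  0.23 ]
[149 149 149 143 125  90  64  67  97 132 146 148 150 149] [147 147 147 143 129  96  66  63  91 126 143 149 149 147]
[148 148 147 145 129  99  68  70 100 134 148 151 150 149] [148 147 147 146 135 107  74  66  93 129 144 148 149 148]
[148 148 149 145 130  99  66  69  99 135 147 149 147 147] [146 147 149 146 136 108  75  66  91 127 143 146 146 145]
```

Lateral offset is now under 0.4 mm. Lowering through the bore.

Emit:
step_arm([
  [-0.0003, 0.0002, -0.003, 0, 0.01],
  [-0.0003, 0.0002, -0.009, 0, 0.01],
  [-0.0003, 0.0002, -0.016, 0, 0.01],
  [-0.0003, 0.0002, -0.023, 0, 0.01],
  [-0.0003, 0.0002, -0.03, 0, 0.01],
  [-0.0003, 0.0002, -0.037, 0, 0.01],
  [-0.0003, 0.0002, -0.044, 0, 0.01],
  [-0.0003, 0.0002, -0.051, 0, 0.01],
  [-0.0003, 0.0002, -0.058, 0, 0.01],
  [-0.0003, 0.0002, -0.065, 0, 0.01],
  [-0.0003, 0.0002, -0.072, 0, 0.01],
  [-0.0003, 0.0002, -0.078, 0, 0.01],
  [-0.0003, 0.0002, -0.082, 0, 0.01],
  [-0.0003, 0.0002, -0.085, 0, 0.01],
  [-0.0003, 0.0002, -0.085, 0, 0.01],
  [-0.0003, 0.0002, -0.085, 0, 0.01],
])

```text
t: 22.35
eef_pos: [0.539, -0.0377, 0.1447]
ee_rot: [-3.141, -0.0, -0.736]
force: [0.1, -0.5, -0.3]
width: 0.0177
gripper_force: 35.0
```

Run:
```python
from m import *
fs=[grab('side') for _ in range(12)]; S=fs[0]; S['color']=np.mean([f['color'] for f in fs],0); s=arm.get_state(); p=s['eef_pos']
print(p,s['force'],s['ee_rot']); g=S['color'].mean(2)
print(np.c_[np.arange(176,224),g[176:224,255:263]].round().astype(int).tolist())
f=np.array([.52,.855,0]); print('ring front',proj(S,p-[0,0,.0347]-.004*f),'handle bot',proj(S,p-[0,0,.0097]-.009*f),'tip front',proj(S,p-[0,0,.1097]-.004*f))
cv2.imwrite('pics/h1.png',cv2.resize(cv2.convertScaleAbs(S['color'].astype(np.uint8)[170:230,232:297],alpha=1.6),None,fx=10,fy=10,interpolation=cv2.INTER_CUBIC))
```

```text
[ 0.539 -0.038  0.145] [ 0.03  -0.743 -0.683] [-3.142  0.    -0.736]
[[176, 78, 78, 78, 78, 76, 71, 54, 42], [177, 78, 78, 78, 78, 76, 71, 57, 47], [178, 77, 78, 79, 77, 77, 71, 58, 51], [179, 79, 78, 79, 78, 78, 73, 60, 56], [180, 78, 80, 79, 78, 77, 73, 61, 60], [181, 80, 79, 79, 79, 78, 72, 60, 61], [182, 79, 79, 78, 79, 76, 69, 58, 63], [183, 76, 74, 73, 73, 71, 64, 53, 65], [184, 76, 65, 61, 59, 57, 54, 53, 76], [185, 94, 74, 56, 45, 43, 49, 67, 93], [186, 123, 103, 73, 50, 48, 66, 92, 116], [187, 142, 123, 90, 62, 61, 86, 113, 127], [188, 148, 130, 97, 66, 67, 90, 115, 125], [189, 145, 126, 91, 64, 65, 87, 111, 120], [190, 134, 111, 78, 59, 62, 80, 103, 115], [191, 112, 89, 65, 55, 59, 73, 91, 102], [192, 87, 71, 59, 54, 56, 65, 78, 84], [193, 72, 66, 56, 51, 52, 59, 68, 72], [194, 68, 64, 54, 47, 48, 56, 65, 67], [195, 68, 65, 57, 51, 51, 59, 66, 68], [196, 70, 70, 67, 64, 62, 66, 71, 69], [197, 74, 76, 76, 74, 75, 76, 75, 74], [198, 77, 78, 79, 79, 79, 79, 77, 75], [199, 76, 77, 80, 80, 79, 79, 77, 75], [200, 77, 78, 79, 79, 79, 78, 76, 74], [201, 76, 78, 78, 78, 79, 77, 76, 
[... 277 characters left out ...]
4, 139], [209, 146, 130, 98, 72, 75, 103, 135, 149], [210, 148, 133, 99, 72, 73, 106, 138, 152], [211, 142, 129, 96, 70, 72, 102, 134, 147], [212, 127, 115, 88, 66, 67, 92, 119, 133], [213, 105, 94, 74, 62, 61, 78, 97, 109], [214, 87, 80, 68, 58, 58, 70, 83, 90], [215, 82, 78, 67, 59, 58, 67, 79, 83], [216, 83, 78, 67, 58, 57, 67, 79, 82], [217, 81, 78, 68, 58, 58, 66, 77, 82], [218, 82, 78, 67, 59, 58, 66, 77, 82], [219, 81, 78, 71, 62, 61, 68, 76, 80], [220, 81, 80, 75, 71, 71, 74, 78, 81], [221, 83, 84, 83, 81, 80, 82, 84, 84], [222, 84, 86, 86, 87, 86, 86, 87, 86], [223, 86, 86, 87, 87, 87, 88, 87, 86]]
ring front [257.964 194.703] handle bot [257.921 186.126] tip front [258.094 222.021]
```

View pics/h1.png

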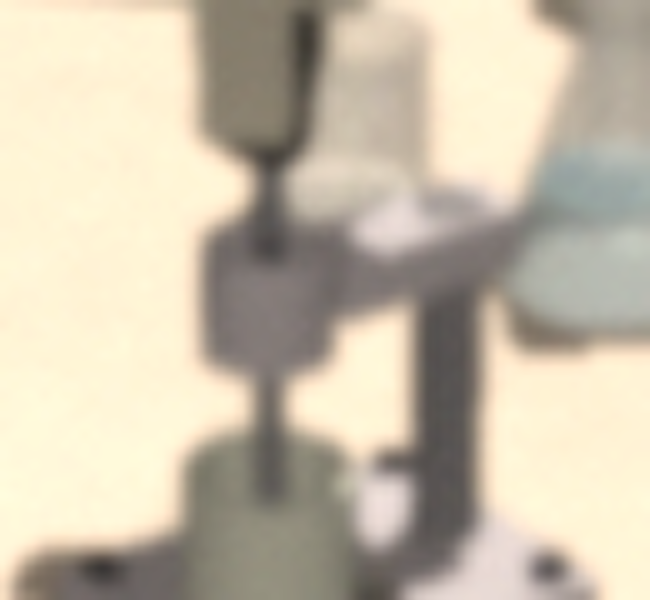

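The final view shows the stem upright and centred between the bushing walls, and the ring at the mouth level (v≈194, mouth centre ≈194). I'll do a quick bead count, then hand in.

Run:
```python
from h import *
fs=[grab('top') for _ in range(6)]; c=np.mean([f['color'] for f in fs],0).astype(np.uint8)[208:236,141:169]
c=cv2.resize(c,None,fx=8,fy=8,interpolation=cv2.INTER_CUBIC); m=((c[...,2].astype(int)-c[...,1]>2)&(c.mean(2)>100)).astype(np.uint8)
for q in cv2.findContours(m,0,1)[0]:
    if cv2.contourArea(q)>500: (x,y),r=cv2.minEnclosingCircle(q); print(round(x/8+141,1),round(y/8+208,1),cv2.contourArea(q)/64)
s=arm.get_state(); print(s['t'],s['eef_pos'],abs(s['qd']).max(),s['force'])
```

```text
144.8 232.5 23.25
142.9 211.1 16.8828125
23.25 [ 0.5387893  -0.03770833  0.14454865] 0.0017317404118386288 [ 0.11012636  0.33507577 -1.03989358]
```

Run:
```python
from h import *; import pickle
T0,S0=pickle.load(open('f.pkl','rb'))
fs=[grab('top') for _ in range(8)]; g=np.mean([f['color'] for f in fs],0).mean(2)
print('top now');print(g[208:238:1,139:171].round().astype(int)[::2,::2]);print('before');print(T0['color'].mean(2)[208:238:2,139:171:2].round().astype(int))
c=g[208:238,139:171]; c=cv2.resize(c.astype(np.float32),None,fx=8,fy=8,interpolation=cv2.INTER_CUBIC)
b=c-cv2.GaussianBlur(c,(0,0),30); m=(b>4).astype(np.uint8)
for q in cv2.findContours(m,0,1)[0]:
    (x,y),r=cv2.minEnclosingCircle(q)
    if cv2.contourArea(q)>400: print(round(x/8+139,1),round(y/8+208,1),round(cv2.contourArea(q)/64,1),onz(fs[0],x/8+138.5,y/8+207.5,.015).round(4))
```

```text
top now
[[154 154 151  73  48  51  52  52  53  53  55  54  56  55  56  56]
 [154 154 149  58  51  54  53  54  55  57  55  57  55  57  56  57]
 [154 157 144  56  54  56  56  55  56  56  56  58  58  57  58  58]
 [154 156 104  55  53  55  56  56  58  57  58  59  58  59  59  60]
 [156 131  98  62  54  58  58  58  58  60  59  61  62  62  62  62]
 [152 110  98  65  53  57  59  60  60  60  62  62  63  64  64  65]
 [155 105 112  73  54  61  61  62  64  64  64  64  65  66  65  66]
 [154 104 123  93  51  64  63  64  66  65  67  66  67  68  66  67]
 [155 105 109 109  51  63  64  67  66  66  66  66  65  66  65  65]
 [154 117 102 129  61  61  66  67  65  65  65  65  65  63  62  60]
 [155 140 102  94  62  58  64  64  63  64  63  61  61  61  55  55]
 [153 158 129  89  65  52  63  62  62  61  60  58  58  56  54  54]
 [156 156 157 128  76  50  60  61  59  60  58  56  54  54  55  56]
 [156 155 156 157 145  61  53  56  57  56  56  53  50  53  53  54]
 [155 155 155 154 153  94  50  55  55  55  54  53  48  51  54  55]]
before
[[130 129 130 128 132 129 114 112 116 119 114 111 125 131 130 130]
 [128 130 13
[... 307 characters left out ...]
07 104 112  79]
 [131  87  98 118 107  98 116 119 118 118 117 112 106 118 121  81]
 [130  87 102 116 116 115 119 118 118 118 119 118 115 119 122  82]
 [131  90  89 117 124 100 114 118 118 120 116 118 115 110 116  88]
 [129  99  84 118 130  99 111 116 109 112 117 129 125 107 102  80]
 [129 120  84  83 104  99 117 120 128 102 108 108 104 110  84  79]
 [129 133 108  74 105 118 118 120 128 100 106 117 121  96  72  77]
 [131 130 132 107  80 101 116 108 103 101 118 123  96  71  74  97]
 [132 131 132 133 123  85  97  95 108 116 109  84  72  75  83 122]
 [130 130 131 129 129 110  94  91  90  87  78  73  77  90 121 130]]
144.9 223.5 18.5 [0.4613 0.3617 0.015 ]
144.3 222.9 130.6 [0.463  0.3635 0.015 ]
```

The elbow hides the dish from above. All the later stirring forces were small and the walls stand 20 mm above the beads, so I'm handing in.

```bash
python3 -c "
from station import arm
print(arm.job_done())"
```

```text
the job is handed in; nothing more can be done
None
```

I stirred the rod once round in the dish and lowered it through the guide's hole; it is held there still, centred and with its ring level with the bushing top to about 1 mm by my measurements, though the arm hid the dish, so I couldn't count the beads at the end.

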